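# Empty the walnut tin into the roasting pan and put the tin away in the cup rack

## Robot

A 6-joint arm with a two-finger parallel gripper is mounted at the origin on the work surface. World frame = base frame: x ahead of the robot, y to its left, z up, the work surface at z = 0. Lengths are in mm, angles in rad, forces in N, time in s.
With the tool pointing down it reaches from about 350 to 875 mm from the base axis. Payload 4.2 kg.
Tool frame: the origin (TCP) lies at the very end of the fingers, on their centre line; the grasp point (between the pads) lies 19 mm behind it; z points along the fingers, y is the line along which they close (so a half turn about z gives the same grasp; the last joint's range is limited). The gripper opens to 85 mm and grips with 20 to 120 N. Pads are 22 mm wide; open, the fingers measure 114 mm over their backs; the gripper's body (76 mm by 85 mm) begins 54 mm behind the grasp point. The pads swing forward as they close: fully open they stand 13 mm farther back than shut.
Start: joints at [1.404, 0.385, 0.008, 0, -1.194, -0.259], TCP at [258.122, 569.185, 231.312] pointing down, gripper open.
Joint ranges: [-3.14, 3.14], [-1.21, 2.06], [-1.07, 1.41], [-3.16, 2.05], [-2.99, -0.16], [-3.1, 3.1]. Speed limits (rad/s): [2.79, 2.79, 3.14, 3.14, 3.14, 3.14].

## Interface

Orientations are given as a unit quaternion [x, y, z, w].
In Python, from bench import read_state, get_image, get_calibration, job_done gives the robot as it stands.
- The arm moves only by the shell command python3 -m creep 'ROWS'. ROWS is a JSON object of lists of equal length, an entry for each row: "translation": the shift along the world's x, y, z in cm, a list of three; "delta_rot": the turn, a rotation vector about the world's x, y, z in degrees, a list of three; "hand": the finger opening in cm, from 0 to 8.54. A call has 1 to 8 rows; each row is the pose to reach, as a shift and turn from the pose commanded when the call began; what a row does not reach only later rows make up. A row lasts 1/8 s, in which the tool goes at most 62.5 mm and 10.7 degrees, less where a joint would pass 70% of its speed; a pose out of reach is approached as far as the arm can. A call with a gripper value outside its range is refused whole. The fingers move at their own pace and stop on an object; the grip force is fixed at half the most. Time passes only in rows, so rows that repeat a pose let the fingers close. It gives the time, the measured TCP pose, the force, the opening and the grip force at its end, in the units of the state.
- read_state(): the state, without advancing time (a new reading comes with each control period).
- get_image(name): name is "scene" or "top" or "wrist"; returns (picture, depth): 480x640x3 uint8, red, green, blue; 480x640 float32, mm along the optical axis (not along the pixel's ray), 0 where there is no reading.
- get_calibration(name): a dict with "intrinsics" (3x3 intrinsics, pixels), "dist" ([k1, k2, p1, p2, k3] as OpenCV has them; the pictures are not rectified), "xyz" and "attitude" of the camera in the world. Camera axes: x right, y down, z forward; pixel columns grow to the right and rows downward; lengths in mm; the calibration is good to about 2 mm. A picture is of the moment at which its call begins: read the wrist's pose just before it. get_calibration takes no time and is no camera call; for the wrist camera it gives the pose at the moment of the call.
- job_done(): hands the job in; it is judged then, once.
The state is a dict: "clock": time; "joints": joint angles; "joint_vel": joint speeds; "joint_efforts": joint torques, N m; "position": TCP position; "ee_rot": TCP orientation; "contact_force": force on the tool from outside, world axes, zero at the start; "wrist_torque": the same for the moment, N m; "gripper_width": finger opening in mm; "grasp_force": force on a finger pad.
Only numpy, scipy, OpenCV 4.12 (cv2) and the standard library are available. Lean on these libraries where they do the work, as an engineer would, in place of code of your own. Each camera call takes 0.05 s, during which the arm holds its last target. There are 200 camera calls.

## Task

Pick up the open rectangular tin of walnuts and tip it over the roasting pan until all four walnuts have dropped into the pan and lie there. Then stand the empty tin upright in the rectangular pocket at the low open end of the bamboo cup rack, fully down, flat and square in it, and let go. Keep the pan where it stands (a small nudge does no harm), and do not knock over or shift the loose cups, the jar or the spoon.

Things in the scene. Friction and masses are not known exactly. Their poses are not given: they have to be found in the camera images.
- tin: Open-topped rectangular dark steel tin, 64 mm (its x) by 84 mm (its y) by 80 mm high, walls and floor 3 mm, loose, about 160 g. Origin: centre of its underside; z up to the mouth. Same when turned half round. Grip it across its x. It starts upright on the table with four walnuts on its floor, in one of two spots (a cup stands in the other).
- tin_mouth (a point): Centre of the tin's mouth, 80 mm above its underside.
- walnut0_center (a point): Centre of a whole walnut in its shell, roundish, 28 mm across and 30 mm long, 14 g, loose; starts on the tin's floor.
- walnut1_center (a point): Centre of a whole walnut in its shell, roundish, 28 mm across and 30 mm long, 14 g, loose; starts on the tin's floor.
- walnut2_center (a point): Centre of a whole walnut in its shell, roundish, 28 mm across and 30 mm long, 14 g, loose; starts on the tin's floor.
- walnut3_center (a point): Centre of a whole walnut in its shell, roundish, 28 mm across and 30 mm long, 14 g, loose; starts on the tin's floor.
- pan: Round silver steel roasting pan, loose, 0.95 kg. Floor 4 mm thick and 200 mm across, wall flaring to 244 mm across at the rim, 45 mm high, wall 4 mm. Straight round handle (14 mm thick) along its +x, from the rim to 257 mm from the centre, 45 to 62 mm high. Origin: centre of its underside, z up.
- rack: Bamboo cup rack, fixed. Origin: at table height under the pocket's centre. Base plate 8 mm thick, 130 mm along x, y from -60 to +240 mm. A slotted tier on four posts (x +-58, y 75 and 225 mm) covers y from -10 to +235 mm, 128 mm wide, so it overhangs half the pocket: lean the tool with the gripper's body on the -y side. Two upturned cups on it at y 105 and 190 mm, to 210 mm high.
- tier_edge (a point): Middle of the lower edge of the tier's front slat, 10 mm to the rack's -y side of the pocket's centre and 140 mm above the table (132 mm above the pocket's floor); the slats are 12 mm thick, top at 152 mm.
- pocket (a point): Centre of the floor of the rack's rectangular pocket, 8 mm above the table, axes as the rack. The pocket is 68 mm along x and 88 mm along y at its floor (2 mm clear of the tin all round); its walls are 16 mm high, lean outward (75 by 95 mm at the top) and are about 8 mm thick. The tin's x goes along the rack's x.
- cup_a: White ceramic cup without handle, 72 mm across, 58 mm high, loose, leave alone. Origin: centre of its underside.
- cup_b: Second cup, like the first, leave alone. Origin: centre of its underside.
- bean_jar: Amber glass jar with a cork cap, 84 mm across, 130 mm high, loose, leave alone. Origin: centre of its underside.
- wooden_spoon: Wooden spoon 220 mm long, lying along its x beyond the rack, loose, leave alone. (A fixed clip holding a round wooden lid on edge, 143 mm high, stands at the far edge of the table, and a heavy black jebena, 245 mm high, left of the robot.)
Mind the look-alikes: they are no part of the job. What is shaped like the tin but green is not meant.

How it is judged:
By the outcome, as a careful person would: the job done as asked, in the order asked, and still so for the second after the job is handed in, with the robot touching nothing.
It also fails if it takes over 62 s, if anything falls off the work surface, if the arm or the gripper's body presses on something with over 40 N, if the wrist force passes 120 N, or if a joint passes its speed limit or range.

## Working session

There is one attempt and no reset: what is moved stays moved. The work goes in short steps, Python scripts to look and compute and a shell command to move; the robot and the scene stay as the last step left them, time stands still between calls to the robot, and variables do not carry over. Pictures are saved under pics/ and viewed, at most 10 in all, crops included, and the job is handed in when it is done.

```bash
mkdir -p pics; ls; python3 - <<'E'
from bench import *
import cv2,numpy as np
s=read_state();print(s)
for n in("scene","top"):
    im,d=get_image(n);cv2.imwrite(f"pics/{n}0.png",im[:,:,::-1]);np.savez(f"{n}0.npz",im=im,d=d);print(n,get_calibration(n))
print(get_calibration("wrist"))
E
```

```text
pics
{'clock': 0.0, 'joints': array([ 1.40357681e+00,  3.85602939e-01,  6.59890063e-03, -4.92828771e-04,
       -1.19400705e+00, -2.58628029e-01]), 'joint_vel': array([-0.00170675, -0.00081024,  0.00105169,  0.0001036 ,  0.00090057,
       -0.0009115 ]), 'joint_efforts': array([-2.48035767e-04, -3.92290378e+01,  1.88395035e+01,  4.18627068e+00,
       -4.69672916e-03, -8.60453362e-07]), 'position': array([257.90824075, 568.65223762, 230.18397247]), 'ee_rot': array([ 9.77397404e-01, -2.11407274e-01, -1.78194537e-04,  1.11668753e-03]), 'contact_force': array([-0.71728974, -0.08219709,  0.08817055]), 'wrist_torque': array([ 0.05389252, -0.00460627,  0.02489913]), 'grasp_force': 0.0, 'gripper_width': 85.60101677446592}
scene {'intrinsics': array([[456.89235385,   0.        , 321.2001636 ],
       [  0.        , 456.89235385, 248.05393718],
       [  0.        ,   0.        ,   1.        ]]), 'dist': array([-0.03137463,  0.        ,  0.        ,  0.        ,  0.        ]), 'xyz': array([1081.76390246,   42.58849556,  979.50566399]), 'attitude': array([ 0.59726517,  0.75181711, -0.2170194 , -0.17592024])}
top {'intrinsics': array([[575.72641368,   0.        , 311.0624868 ],
       [  0.        , 575.72641368, 247.87371438],
       [  0.        ,   0.        ,   1.        ]]), 'dist': array([-0.07601925,  0.        ,  0.        ,  0.        ,  0.        ]), 'xyz': array([ 297.98054289,  -64.6119646 , 1206.07746292]), 'attitude': array([-0.68597183,  0.72033812, -0.07337156,  0.0719184 ])}
{'intrinsics': array([[366.99489618,   0.        , 321.35455534],
       [  0.        , 366.99489618, 240.24480634],
       [  0.        ,   0.        ,   1.        ]]), 'dist': array([-0.06291829,  0.        ,  0.        ,  0.        ,  0.        ]), 'xyz': array([325.32141078, 537.75019397, 373.70428175]), 'attitude': array([-0.53630573,  0.83138306,  0.12180761, -0.07963211])}
```

View pics/top0.png

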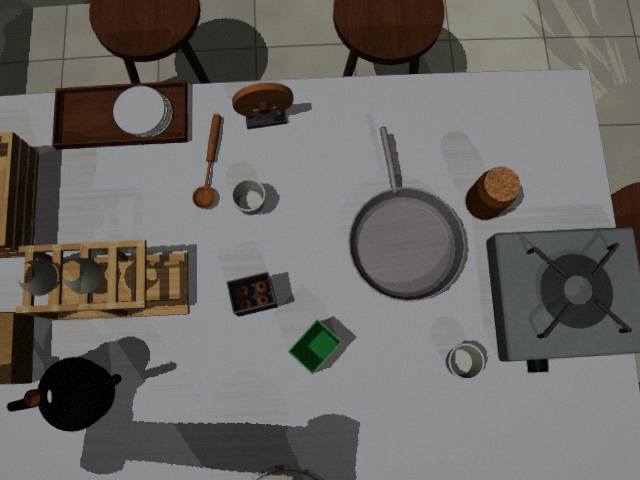

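View pics/scene0.png

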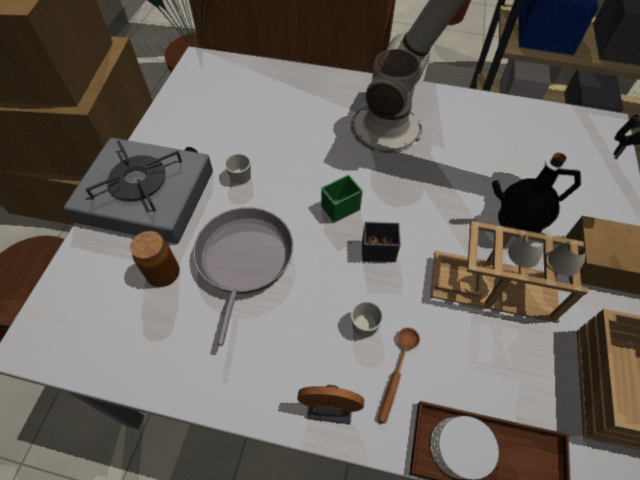

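The top view shows three candidates:
- The dark tin with four walnuts at (252,293). This matches the description.
- The green look-alike at (315,346), which is not meant.
- Cups at (249,197) and (466,359).

The pan is at (408,243). The rack's open end is at about (165,283), and its tier runs left towards (30,275). Next I'll measure these and check the tin in a close crop.

```bash
cat > h.py <<'E'
import numpy as np,cv2
from bench import *
from scipy.spatial.transform import Rotation as R
def cloud(d,c):
    v,u=np.mgrid[:480,:640]
    p=np.stack([u,v],-1).reshape(-1,1,2).astype(np.float64)
    n=cv2.undistortPoints(p,c["intrinsics"],c["dist"]).reshape(480,640,2)
    r=np.dstack([n,np.ones((480,640))])*d[...,None]
    return r@R.from_quat(c["attitude"]).as_matrix().T+c["xyz"]
def ray(uv,z,c):
    n=cv2.undistortPoints(np.array(uv,float).reshape(-1,1,2),c["intrinsics"],c["dist"]).reshape(-1,2)
    r=np.c_[n,np.ones(len(n))]@R.from_quat(c["attitude"]).as_matrix().T
    return c["xyz"]+r*((z-c["xyz"][2])/r[:,2])[:,None]
def rect(P):
    b=cv2.minAreaRect(P[:,:2].astype(np.float32));return np.round(b[0],1),np.round(b[1],1),round(b[2],1)
E
python3 - <<'E'
from h import *
for n in("top","scene"):
    f=np.load(n+"0.npz");im,d=f["im"],f["d"];c=get_calibration(n);W=cloud(d,c)
    X,Y,Z=W[...,0],W[...,1],W[...,2]
    ok=d>0
    print(n,"table z",np.median(Z[ok&(abs(Z)<15)]))
    px=(252,293) if n=="top" else (380,242)
    o=W[px[1],px[0]];print("tin px",o)
    near=ok&(np.hypot(X-o[0],Y-o[1])<75)&(im.max(2)<110)
    m=near&(Z>70)&(Z<90);print("tin rim",m.sum(),rect(W[m]),np.median(Z[m]))
    px=(408,243) if n=="top" else (243,250)
    o=W[px[1],px[0]];print("pan px",o)
    m=ok&(np.hypot(X-o[0],Y-o[1])<150)&(Z>38)&(Z<50)
    P=W[m];rr=np.hypot(P[:,0]-o[0],P[:,1]-o[1]);P=P[rr<135]
    print("pan rim",m.sum(),cv2.minEnclosingCircle(P[:,:2].astype(np.float32)))
    # rack
    for (z0,z1) in((3,13),(18,30),(144,158)):
        m=ok&(X>200)&(X<520)&(Y>160)&(Y<620)&(Z>z0)&(Z<z1)&(im[...,0].astype(int)-im[...,2]>20)
        k,l,st,ce=cv2.connectedComponentsWithStats(m.astype(np.uint8))
        for i in range(1,k):
            if st[i,4]>60:print("rack z",z0,z1,st[i],rect(W[l==i]),np.round(np.median(Z[l==i]),1))
f=np.load("top0.npz");im=f["im"]
a=cv2.resize(im[235:325,15:285],None,fx=2.9,fy=2.9,interpolation=cv2.INTER_CUBIC)
f=np.load("scene0.npz");b=cv2.resize(f["im"][200:320,340:610],None,fx=2.9,fy=2.7,interpolation=cv2.INTER_CUBIC)
cv2.imwrite("pics/crop1.png",np.vstack([a,b])[:,:,::-1])
E
```

```text
top table z 0.7129729108567062
tin px [458.22014862  55.49663316   3.46710633]
tin rim 329 (array([450.7,  50.4]), array([65.8, 85.9]), 10.8) 79.91480581572091
pan px [ 549.7205998  -281.38160668    1.8579717 ]
pan rim 1127 ((551.6870727539062, -271.1658630371094), 131.2646026611328)
rack z 3 13 [ 147  267   33   34 1007] (array([485.7, 242.9]), array([68.3, 70.6]), 0.1) 8.7
rack z 3 13 [121 267  67  50 716] (array([469.9, 260.8]), array([ 99.1, 140.4]), 0.4) 8.6
rack z 3 13 [ 89 271  19  33 367] (array([485.6, 381.5]), array([67.4, 40.6]), 1.2) 9.0
rack z 3 13 [117 270  15  32 384] (array([486.2, 326.2]), array([28.7, 66.8]), 88.4) 8.7
rack z 3 13 [ 62 272  18   9 121] (array([511.3, 442.6]), array([17. , 39.2]), 0.7) 9.1
rack z 3 13 [ 61 279  18  26 273] (array([478.4, 442.8]), array([54.6, 38.9]), 0.1) 8.9
rack z 3 13 [ 51 311  68   9 381] (array([428.8, 409.8]), array([142.9,  17.1]), 89.3) 8.7
rack z 18 30 [147 266  37  40 281] (array([463.7, 218. ]), array([ 56.4, 109.2]), 45.5) 24.4
rack z 18 30 [131 268   5  34 156] (array([485.1, 302. ]), array([69.4, 10.3]), 0.6) 24.3
rack 
[... 693 characters left out ...]
(array([479.7, 250. ]), array([91.2, 66. ]), 89.8) 8.3
rack z 3 13 [503 263  16  11 119] (array([430. , 377.5]), array([37.7, 23.4]), 88.9) 8.0
rack z 3 13 [528 268  16  11 123] (array([429.7, 437.8]), array([37.9, 25.6]), 85.6) 8.2
rack z 3 13 [481 275  20  21 255] (array([490.7, 329.7]), array([43. , 58.2]), 87.0) 8.3
rack z 3 13 [ 498  281   61   29 1097] (array([490.9, 420.1]), array([ 58.2, 141.7]), 0.1) 7.7
rack z 18 30 [435 255  33  28 199] (array([462.7, 215.4]), array([ 55.1, 105.6]), 45.4) 22.9
rack z 18 30 [477 274   6  18  77] (array([495.9, 299.7]), array([10. , 46.2]), 89.1) 23.5
rack z 144 158 [ 468  221  116   53 1470] (array([469. , 362.2]), array([101.2, 246.3]), 0.2) 151.1
```

View pics/crop1.png

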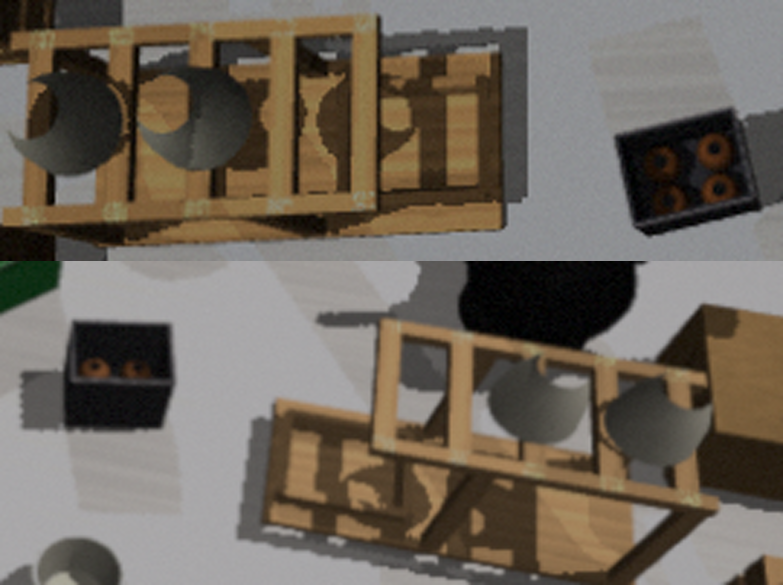

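The crop confirms the dark tin holding four walnuts, at crop pixel (688,170), separate from the green one. The rack pocket is clear under the front slat at crop pixel (365,115). Next I'll refine the pan, the rack yaw, the green box and the tool axes.

```bash
python3 - <<'E'
from h import *
from scipy.optimize import least_squares
np.set_printoptions(precision=3,suppress=True)
for n in("top","scene"):
    f=np.load(n+"0.npz");im,d=f["im"],f["d"];c=get_calibration(n);W=cloud(d,c);X,Y,Z=np.moveaxis(W,2,0);ok=d>0
    m=ok&(np.hypot(X-545,Y+271)<128)&(Z>41)&(Z<48);P=W[m]
    r=least_squares(lambda p:np.hypot(P[:,0]-p[0],P[:,1]-p[1])-p[2],[545,-271,120],loss="soft_l1");print(n,"pan",r.x)
    m=ok&(X>390)&(X<570)&(Y>200)&(Y<520)&(Z>146)&(Z<157);P=W[m]
    k,l,st,_=cv2.connectedComponentsWithStats(m.astype(np.uint8));i=1+st[1:,4].argmax();print("tier",rect(W[l==i]))
    P=W[l==i]
    # front edge and side edges by percentiles in strips
    for y0 in(270,340,400,450):
        q=P[abs(P[:,1]-y0)<8];print(" y",y0,"x range",q[:,0].min(),q[:,0].max())
    q=P[P[:,1]<262];print(" front min y",[q[abs(q[:,0]-x)<8][:,1].min() for x in(440,470,500,530)])
    m=ok&(X>390)&(X<570)&(Y>170)&(Y<320)&(Z>4)&(Z<13)
    for x0 in(430,450,470,490,510,530): 
        q=W[m&(abs(X-x0)<5)]; print(" base x",x0,q[:,1].min().round(1) if len(q) else None,end="")
    fl=ok&(Z>5)&(Z<12)&(Y>215)&(Y<235)&(X>440)&(X<530);print("\n floor x range",X[fl].min(),X[fl].max())
    m=ok&(im[...,1].astype(int)-im[...,0]>40)&(Z>20);q=W[m];print("green",rect(q),q[:,2].max())
    m=ok&(im.max(2)<60)&(X<450)&(Y>150)&(Z>30);q=W[m];print("jebena",q.min(0),q.max(0))
s=read_state();c=get_calibration("wrist");T=R.from_quat(s["ee_rot"])
print("tool axes",T.as_matrix(),"cam in tool",T.inv().apply(c["xyz"]-s["position"]))
# target grasp orientation: tool z=(cos/sin), tool y along tin x
def goal(yaw,lean):
    a,b=np.radians(yaw),np.radians(lean)
    tx=np.array([np.cos(a),np.sin(a),0]);ty=np.array([-np.sin(a),np.cos(a),0])
    z=np.sin(b)*ty-np.array([0,0,np.cos(b)])
    for sg in(1,-1):
        y=sg*tx;M=np.c_[np.cross(y,z),y,z]
        print(yaw,lean,sg,"tool x",M[:,0],"rotvec deg",np.degrees((R.from_matrix(M)*T.inv()).as_rotvec()))
goal(11.2,60)
E
```

```text
top pan [ 541.687 -270.566  118.296]
tier (array([485.8, 363.1]), array([130.5, 247.4]), 0.1)
 y 270 x range 421.14458438250426 550.6068464514686
 y 340 x range 420.5567574939864 549.7147951582717
 y 400 x range 422.59593771588425 550.6495936041742
 y 450 x range 421.33465552049 549.7824729258064
 front min y [np.float64(239.45150316499087), np.float64(239.73272380772016), np.float64(239.53524310278868), np.float64(239.50134946631204)]
 base x 430 173.8 base x 450 190.7 base x 470 173.5 base x 490 170.6 base x 510 175.2 base x 530 170.5
 floor x range 440.1209380363817 522.5852265880046
green (array([338.9, -70. ]), array([63.3, 83.5]), 44.9) 85.86178752053002
jebena [198.765 239.452  30.039] [449.942 547.065 245.911]
scene pan [ 541.321 -270.753  118.862]
tier (array([484.4, 362.4]), array([132. , 247.1]), 0.2)
 y 270 x range 418.64172218255646 549.6932246674119
 y 340 x range 419.668655037642 548.6750058696281
 y 400 x range 419.72074718504007 548.5038127457631
 y 450 x range 419.50875379686 549.0126765170772
 front min y [np.float64(239.0147412005687), np.float64(239.08092664098115), np.float64(239.50994554146396), np.float64(239.17484782887885)]
 base x 430 188.7 base x 450 189.8 base x 470 189.7 base x 490 188.9 base x 510 175.0 base x 530 188.3
 floor x range 446.6734690399685 529.072996950789
green (array([338.1, -70.9]), array([61.4, 82.3]), 42.4) 81.21037656032945
jebena [-788.454  261.487   30.019] [449.951 672.019 349.76 ]
tool axes [[ 0.911 -0.413 -0.001]
 [-0.413 -0.911 -0.002]
 [ 0.     0.002 -1.   ]] cam in tool [  74.196    0.625 -143.391]
11.2 60 1 tool x [-0.097  0.49   0.866] rotvec deg [ 45.206 -56.837 111.924]
11.2 60 -1 tool x [ 0.097 -0.49  -0.866] rotvec deg [ 48.77   38.512 -49.244]
```

```bash
python3 -m creep '{"translation":[[0,0,6],[0,0,12],[0,0,17],[3,-5,17],[5,-11,17],[7,-17,17],[9,-23,17],[11,-29,17]],"delta_rot":[[0,0,0],[0,0,0],[0,0,0],[6,5,-6],[12,10,-12],[18,14,-18],[24,19,-24],[30,24,-30]],"hand":[8.5,8.5,8.5,8.5,8.5,8.5,8.5,8.5]}'; python3 -c "
from bench import *;print(read_state()['joints'])"
```

```text
clock: 1.1
position: [366.8, 280.3, 401.9]
ee_rot: [0.836, -0.441, -0.253, -0.207]
contact_force: [2.0, -0.7, -0.6]
gripper_width: 85.0
grasp_force: 0.0
[ 0.52974342  0.01864605  0.03896678 -0.66186218 -1.50624677  0.0846394 ]
```

```bash
cat >> h.py <<'E'
def goal(pos,yaw,lean):
    "delta (cm, deg) from the current pose to TCP pos with tool y along -(rack/tin x), leaned about it"
    a,b=np.radians(yaw),np.radians(lean)
    tx=np.array([np.cos(a),np.sin(a),0]);ty=np.array([-np.sin(a),np.cos(a),0])
    z=np.sin(b)*ty-np.array([0,0,np.cos(b)]);M=np.c_[np.cross(-tx,z),-tx,z]
    s=read_state();rv=(R.from_matrix(M)*R.from_quat(s["ee_rot"]).inv()).as_rotvec()
    print("dpos cm",np.round((np.array(pos)-s["position"])/10,2),"rot deg",np.round(np.degrees(rv),2),"t",round(s["clock"],2),"j",np.round(s["joints"],2))
E
python3 -c "
from h import *
goal([469,-45,300],11.2,60);goal([469,-45,104],11.2,60)"
```

```text
dpos cm [ 10.22 -32.53 -10.19] rot deg [ 18.28  14.75 -19.06] t 1.1 j [ 0.53  0.02  0.04 -0.66 -1.51  0.08]
dpos cm [ 10.22 -32.53 -29.79] rot deg [ 18.28  14.75 -19.06] t 1.1 j [ 0.53  0.02  0.04 -0.66 -1.51  0.08]
```

```bash
python3 -m creep '{"translation":[[2,-6,-1],[4,-11,-3],[6,-17,-5],[8,-23,-7],[9,-28,-9],[10.2,-32.5,-12],[10.2,-32.5,-18],[10.2,-32.5,-22]],"delta_rot":[[4,3,-4],[8,6,-8],[12,9,-12],[15,12,-16],[18.3,14.7,-19],[18.3,14.7,-19],[18.3,14.7,-19],[18.3,14.7,-19]],"hand":[8.5,8.5,8.5,8.5,8.5,8.5,8.5,8.5]}'; python3 - <<'E'
from h import *
goal([469,-45,104],11.2,60);goal([449,57.2,44],11.2,60)
im,d=get_image("wrist");c=get_calibration("wrist")
cv2.imwrite("pics/w1.png",im[:,:,::-1])
W=cloud(d,c);m=(d>0)&(np.hypot(W[...,0]-450,W[...,1]-50)<65)&(abs(W[...,2]-79)<6)&(im.max(2)<120)
print(m.sum(),rect(W[m]),np.median(W[m][:,2]))
E
```

```text
clock: 2.1
position: [468.5, -43.5, 178.3]
ee_rot: [0.67, -0.55, -0.387, -0.316]
contact_force: [0.3, 0.4, 0.1]
gripper_width: 84.8
grasp_force: 0.0
dpos cm [ 0.05 -0.15 -7.43] rot deg [ 0.13 -0.14 -0.12] t 2.1 j [-0.34  0.53 -0.   -0.85 -1.69  0.73]
dpos cm [ -1.95  10.07 -13.43] rot deg [ 0.13 -0.14 -0.12] t 2.1 j [-0.34  0.53 -0.   -0.85 -1.69  0.73]
1330 (array([448.4,  48.4]), array([64.3, 87.1]), 11.0) 76.31373062413834
```

View pics/w1.png

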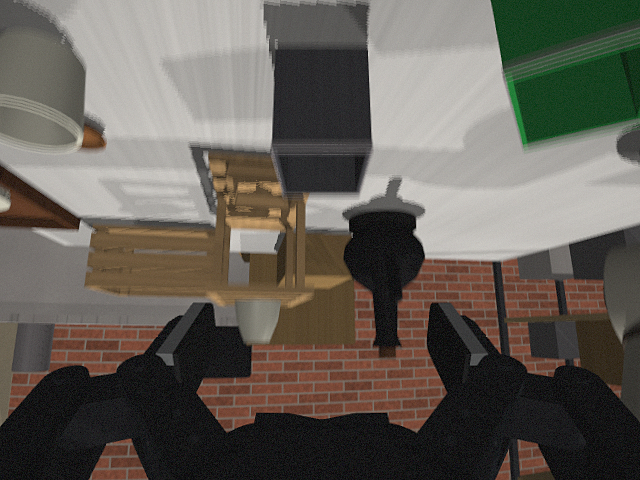

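The wrist picture is upside down, because the camera hangs below the tool. The dark tin is at (320,150), centred between the fingers at x 190 and 450. The green box is well aside at (570,90). I'll go down and then in along the tool axis.

```bash
python3 -m creep '{"translation":[[0,0,-4],[0,-0.1,-7.4],[-0.5,2.5,-9],[-1,5,-10.4],[-1.5,7.5,-11.9],[-1.9,9.2,-12.9],[-2,10,-13.4],[-2,10,-13.4]],"delta_rot":[[0,0,0],[0,0,0],[0,0,0],[0,0,0],[0,0,0],[0,0,0],[0,0,0],[0,0,0]],"hand":[8.5,8.5,8.5,8.5,8.5,8.5,8.5,8.5]}'; python3 - <<'E'
from h import *
goal([449,57.2,44],11.2,60)
E
```

```text
clock: 3.15
position: [449.3, 57.0, 47.4]
ee_rot: [0.671, -0.549, -0.386, -0.316]
contact_force: [0.6, 0.1, -0.0]
gripper_width: 84.9
grasp_force: 0.0
dpos cm [-0.03  0.02 -0.34] rot deg [ 0.22  0.09 -0.27] t 3.15 j [-0.2   0.67 -0.19 -0.94 -1.4   0.92]
```

```bash
python3 -m creep '{"translation":[[0,0,-0.2],[0,0,-0.2],[0,0,-0.2],[0,0,-0.2],[0,0,-0.2],[0,0,-0.2],[0,0,-0.2]],"delta_rot":[[0,0,0],[0,0,0],[0,0,0],[0,0,0],[0,0,0],[0,0,0],[0,0,0]],"hand":[8.5,5.5,5.5,5.5,5.5,5.5,5.5]}'; python3 - <<'E'
from h import *
goal([449,57.2,44],11.2,60)
E
```

```text
clock: 4.03
position: [449.2, 56.4, 45.9]
ee_rot: [0.671, -0.549, -0.385, -0.316]
contact_force: [-0.8, -4.4, 5.1]
gripper_width: 63.3
grasp_force: 64.4
dpos cm [-0.02  0.08 -0.19] rot deg [ 0.21  0.11 -0.27] t 4.03 j [-0.2   0.68 -0.19 -0.94 -1.4   0.92]
```

```bash
python3 -m creep '{"translation":[[0,0,3],[0,0,8],[0,0,14],[0.5,-2,18],[1.5,-6,20],[3,-11,20],[4,-16,20],[5.3,-21,20]],"delta_rot":[[0,0,0],[0,0,0],[0,0,0],[0,0,-1],[0,0,-3],[0,0,-5],[0,0,-8],[0,0,-11]],"hand":[5.5,5.5,5.5,5.5,5.5,5.5,5.5,5.5]}'; python3 - <<'E'
from h import *
goal([541,-305,250],0,60);goal([541,-305,250],0,10)
im,d=get_image("scene");c=get_calibration("scene")
W=cloud(d,c);m=(d>0)&(abs(W[...,0]-500)<80)&(abs(W[...,1]+160)<80)&(W[...,2]>170)&(im.max(2)<110)
cv2.imwrite("pics/s2.png",cv2.resize(im[60:380,100:500],None,fx=1.8,fy=1.8)[:,:,::-1])
E
```

```text
clock: 5.03
position: [502.7, -154.2, 244.4]
ee_rot: [0.614, -0.612, -0.353, -0.352]
contact_force: [1.2, -0.3, -2.3]
gripper_width: 63.1
grasp_force: 63.9
dpos cm [  3.83 -15.08   0.56] rot deg [ 0.2   0.01 -0.26] t 5.03 j [-0.53  0.53  0.19 -0.88 -1.82  0.57]
dpos cm [  3.83 -15.08   0.56] rot deg [-49.8   -0.1   -0.24] t 5.03 j [-0.53  0.53  0.19 -0.88 -1.82  0.57]
```

View pics/s2.png

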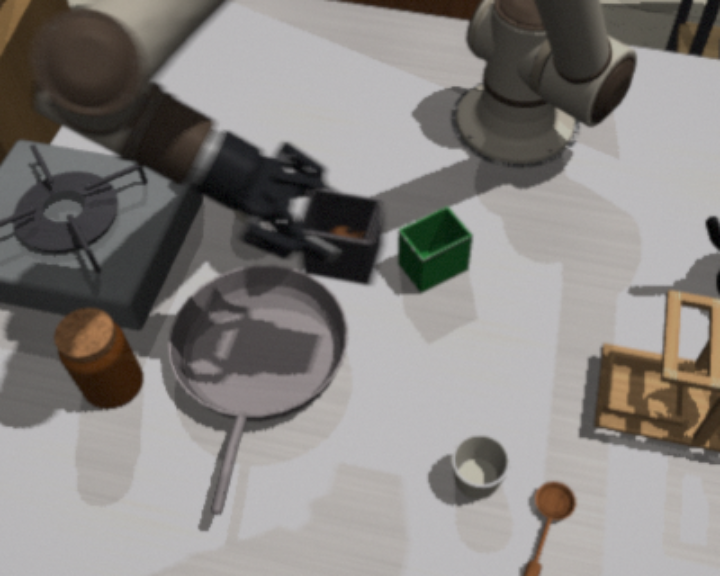

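The tin is gripped, upright and square, with walnuts inside, at crop pixel (342,235). The path to the pan is clear. I'll carry it over and start tipping.

```bash
python3 -m creep '{"translation":[[1,-4,0],[2,-8,0],[3,-12,0],[3.8,-15,0],[3.8,-15,-2],[3.8,-15,-5],[3.8,-15,-8],[3.8,-15,-11]],"delta_rot":[[-5,0,0],[-11,0,0],[-18,0,0],[-26,0,0],[-34,0,0],[-42,0,0],[-50,0,0],[-55,0,0]],"hand":[5.5,5.5,5.5,5.5,5.5,5.5,5.5,5.5]}'; python3 - <<'E'
from h import *
goal([541,-305,130],0,-60)
E
```

```text
clock: 6.08
position: [540.0, -301.3, 133.9]
ee_rot: [0.709, -0.704, -0.031, -0.027]
contact_force: [-0.2, 0.7, -2.7]
gripper_width: 63.5
grasp_force: 64.0
dpos cm [ 0.1  -0.37 -0.39] rot deg [-64.69  -0.48  -0.14] t 6.08 j [-0.29  0.48 -0.07 -0.09 -1.05  0.34]
```

```bash
python3 -m creep '{"translation":[[0,0,0],[0,0,0],[0,0,0],[0,0,0],[0,0,0],[0,0,0],[0,0,0],[0,0,0]],"delta_rot":[[-8,0,0],[-17,0,0],[-26,0,0],[-35,0,0],[-44,0,0],[-53,0,0],[-60,0,0],[-65,0,0]],"hand":[5.5,5.5,5.5,5.5,5.5,5.5,5.5,5.5]}'; python3 -m creep '{"translation":[[0,0,0.5],[0,0,1],[0,0,1],[0,0,1],[0,0,1],[0,0,1]],"delta_rot":[[-5,0,0],[-10,0,0],[-15,0,0],[-15,0,0],[-15,0,0],[-15,0,0]],"hand":[5.5,5.5,5.5,5.5,5.5,5.5]}'
python3 - <<'E'
from h import *
goal([541,-305,130],0,-60)
a=get_image("scene")[0][180:330,170:320];b=get_image("top")[0][170:320,330:480]
cv2.imwrite("pics/p3.png",cv2.resize(np.hstack([a,b]),None,fx=2.6,fy=2.6)[:,:,::-1])
E
```

```text
clock: 7.08
position: [539.5, -302.1, 133.6]
ee_rot: [0.613, -0.611, 0.352, 0.358]
contact_force: [0.6, 0.0, -1.8]
gripper_width: 63.3
grasp_force: 64.2
clock: 7.82
position: [540.2, -303.1, 145.9]
ee_rot: [-0.56, 0.561, -0.429, -0.434]
contact_force: [0.2, -0.7, -1.0]
gripper_width: 63.7
grasp_force: 64.5
dpos cm [ 0.08 -0.19 -1.59] rot deg [15.15 -0.28  0.27] t 7.83 j [-0.02  0.62 -0.82  1.55 -1.31 -1.43]
```

View pics/p3.png

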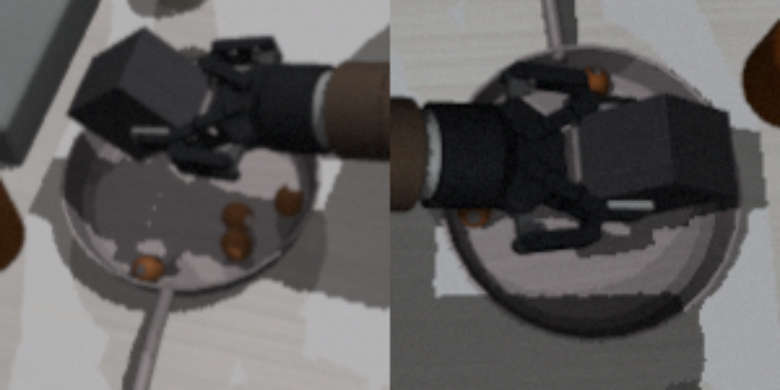

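All four walnuts lie in the pan, at p3 pixels (237,215), (237,243), (288,200) and (148,267). I'll raise the tin, turn it upright and carry it to the front of the rack.

```bash
python3 -m creep '{"translation":[[0,0,4],[0,0,9],[-0.5,3,13],[-1,7,14],[-1.5,12,14],[-2,17,14],[-2.5,22,14],[-3,27,14]],"delta_rot":[[7,0,0],[16,0,0],[25,0,0],[34,0,0],[43,0,0],[52,0,0],[61,0,0],[70,0,0]],"hand":[5.5,5.5,5.5,5.5,5.5,5.5,5.5,5.5]}';python3 - <<'E'
from h import *
goal([485,110,280],0,60);goal([485,110,100],0,60)
E
```

```text
clock: 8.93
position: [509.2, -30.9, 286.1]
ee_rot: [0.708, -0.705, 0.028, 0.032]
contact_force: [-0.4, -1.3, -1.9]
gripper_width: 63.5
grasp_force: 64.5
dpos cm [-2.42 14.09 -0.61] rot deg [64.85 -0.18 -0.43] t 8.93 j [ 0.31  0.15 -0.21  0.08 -1.24 -0.33]
dpos cm [ -2.42  14.09 -18.61] rot deg [64.85 -0.18 -0.43] t 8.93 j [ 0.31  0.15 -0.21  0.08 -1.24 -0.33]
```

```bash
python3 -m creep '{"translation":[[-0.5,3,0],[-1,6,0],[-1.5,9,0],[-2,12,-2],[-2.4,14,-5],[-2.4,14,-9],[-2.4,14,-13],[-2.4,14,-17]],"delta_rot":[[7,0,0],[16,0,0],[25,0,0],[34,0,0],[43,0,0],[52,0,0],[60,0,0],[65,-0.2,-0.4]],"hand":[5.5,5.5,5.5,5.5,5.5,5.5,5.5,5.5]}'; python3 -m creep '{"translation":[[0,0,0],[0,0,0]],"delta_rot":[[0,0,0],[0,0,0]],"hand":[5.5,5.5]}'; python3 - <<'E'
from h import *
np.set_printoptions(precision=2,suppress=True)
goal([485,256.5,90],0,60);s=read_state();p=s["position"];print(p)
for n in("scene","top","wrist"):
    im,d=get_image(n);c=get_calibration(n);np.savez(n+"4.npz",im=im,d=d,xyz=c["xyz"],att=c["attitude"])
    W=cloud(d,c);D=W-p
    dark=(d>0)&(im.max(2)<110)&(abs(D[...,0])<60)&(D[...,1]>-70)&(D[...,1]<60)&(D[...,2]>-70)&(D[...,2]<45)
    q=W[dark];print(n,dark.sum())
    m=dark&(abs(D[...,2]-33)<7)&(D[...,1]>-20);print(" rim",m.sum(),rect(W[m]) if m.sum() else "")
    m=dark&(D[...,1]>32)&(D[...,2]<30);P=W[m]
    if m.sum()>50: A=np.c_[P[:,0]-p[0],P[:,2]-p[2],np.ones(len(P))];print(" +y face y-p =",np.linalg.lstsq(A,P[:,1]-p[1],rcond=None)[0],"z rng",P[:,2].min(),P[:,2].max(),"x",P[:,0].min(),P[:,0].max())
im=np.load("wrist4.npz")["im"];sc=np.load("scene4.npz")["im"][150:390,300:620]
cv2.imwrite("pics/p4.png",np.vstack([im[:240],cv2.resize(sc,(640,480))])[:600,:,::-1])
E
```

```text
clock: 9.93
position: [486.5, 106.1, 114.5]
ee_rot: [-0.612, 0.613, 0.353, 0.354]
contact_force: [0.1, 0.9, -1.6]
gripper_width: 63.3
grasp_force: 64.6
clock: 10.18
position: [487.0, 107.0, 117.2]
ee_rot: [0.614, -0.612, -0.351, -0.353]
contact_force: [0.3, 0.2, -0.5]
gripper_width: 63.6
grasp_force: 64.5
dpos cm [-0.2  14.95 -2.72] rot deg [ 0.3   0.19 -0.07] t 10.18 j [-0.15  0.52 -0.2  -1.07 -1.33  0.7 ]
[486.98 106.98 117.23]
scene 1801
 rim 171 (array([488.6, 114.8]), array([73.4, 54.8]), 0.6)
 +y face y-p = [-0.    0.01 33.74] z rng 67.75447621956732 146.71905844629975 x 454.96591893050424 519.6395044715713
top 2215
 rim 223 (array([490.3, 116. ]), array([56.9, 70.7]), 89.3)
 +y face y-p = [-0.01  0.01 34.28] z rng 72.34430956008646 146.9156652975896 x 456.01505024685844 518.1710817095424
wrist 70769
 rim 0
```

View pics/p4.png

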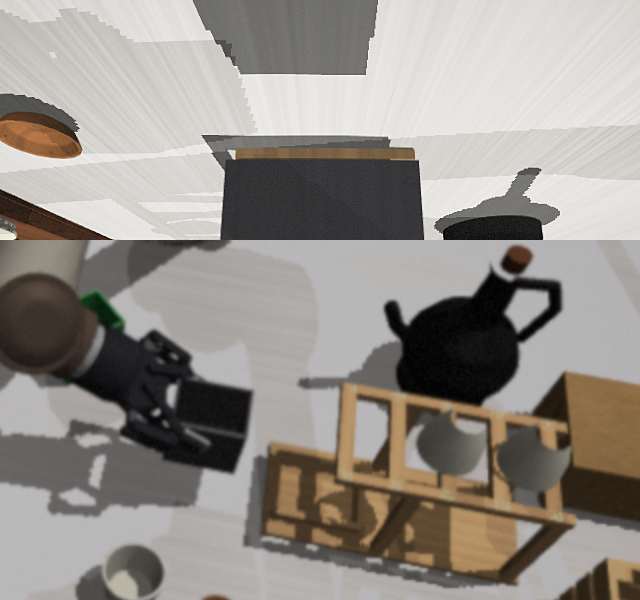

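The tin hangs square, with its +y face at y=141 mm and its x centre at 487 mm. It is clear of the rack, with the slat edge at p4 pixel (345,430). I'll lower it to about 34 mm above the table and slide it in under the tier.

```bash
python3 -m creep '{"translation":[[0,1,-2],[-0.1,2.5,-3.5],[-0.2,5,-3.6],[-0.2,8,-3.6],[-0.2,11,-3.6],[-0.2,13.5,-3.6],[-0.2,15.1,-3.6],[-0.2,15.1,-3.6]],"delta_rot":[[0,0,0],[0,0,0],[0.3,0.2,0],[0.3,0.2,0],[0.3,0.2,0],[0.3,0.2,0],[0.3,0.2,0],[0.3,0.2,0]],"hand":[5.5,5.5,5.5,5.5,5.5,5.5,5.5,5.5]}'; cat > m.py <<'E'
from h import *
np.set_printoptions(precision=2,suppress=True)
goal([485,258,54],0,60);s=read_state();p=s["position"];print(p)
for n in("scene","top"):
    im,d=get_image(n);c=get_calibration(n);W=cloud(d,c);D=W-p;cv2.imwrite(f"pics/{n}5.png",im[:,:,::-1])
    np.savez(n+"5.npz",im=im,d=d)
    dark=(d>0)&(im.max(2)<75)&(abs(D[...,0])<50)&(D[...,1]>-12)&(D[...,1]<60)&(D[...,2]>-70)&(D[...,2]<48)
    m=dark&(D[...,2]>24);P=W[m];print(n,"top part",m.sum(),rect(P),"z99",np.percentile(P[:,2],97) if len(P) else "")
    for z0 in(10,20,30,40):
        q=W[dark&(D[...,1]>28)&(abs(D[...,2]-z0+10)<5)]
        if len(q)>5:print("  face z",q[:,2].mean(),"n",len(q),"y",np.median(q[:,1]),"x",q[:,0].min(),q[:,0].max())
E
python3 m.py
```

```text
clock: 11.32
position: [483.3, 259.1, 78.8]
ee_rot: [-0.612, 0.612, 0.356, 0.352]
contact_force: [-0.1, -0.2, -1.4]
gripper_width: 63.3
grasp_force: 64.5
dpos cm [ 0.17 -0.11 -2.48] rot deg [-0.07 -0.26 -0.13] t 11.32 j [ 0.1   0.56 -0.25 -1.26 -1.14  0.71]
[483.33 259.15  78.75]
scene top part 90 (array([470.7, 284.4]), array([71.6, 36.8]), 38.3) z99 114.96531443930355
  face z 79.53054421679197 n 26 y 291.53269068146074 x 452.56961310540714 515.1191851927574
  face z 88.31655168358665 n 27 y 292.0914989455782 x 451.2507234959528 513.6224473922833
  face z 98.85025992182034 n 28 y 291.8908007136401 x 452.84507577140107 496.81424707917506
  face z 109.73202411513604 n 53 y 292.55674429244783 x 451.15070015039987 505.1343847908179
top top part 164 (array([484.8, 272. ]), array([47.6, 66.5]), 89.0) z99 116.93365533733743
  face z 78.99553887109995 n 45 y 292.4577679255505 x 461.5065925975206 514.4581269284447
  face z 88.79924412479158 n 47 y 292.7755216859247 x 451.9552521545023 514.8107333993001
  face z 99.35132487715848 n 52 y 292.44265161994355 x 452.4071497150327 513.9576665674273
  face z 109.65967221336648 n 75 y 292.73121681319316 x 452.2825248405337 518.4276908196134
```

```bash
python3 -m creep '{"translation":[[0.17,0,0],[0.17,0,-0.5],[0.17,0,-1],[0.17,0,-1.4],[0.17,0,-1.7],[0.17,0,-2],[0.17,0,-2.2],[0.17,0,-2.2]],"delta_rot":[[0,-0.2,0],[0,-0.2,0],[0,-0.2,0],[0,-0.2,0],[0,-0.2,0],[0,-0.2,0],[0,-0.2,0],[0,-0.2,0]],"hand":[5.5,5.5,5.5,5.5,5.5,5.5,5.5,5.5]}'; python3 m.py
```

```text
clock: 12.42
position: [485.8, 258.0, 57.2]
ee_rot: [-0.612, 0.612, 0.354, 0.354]
contact_force: [-0.4, -0.0, -0.5]
gripper_width: 63.1
grasp_force: 64.5
dpos cm [-0.08 -0.   -0.32] rot deg [-0.08 -0.02 -0.01] t 12.43 j [ 0.1   0.61 -0.25 -1.27 -1.13  0.76]
[485.83 258.03  57.18]
scene top part 116 (array([485.7, 270. ]), array([47.1, 65.2]), 89.3) z99 92.64181913215634
  face z 57.87095186739711 n 18 y 290.2508914315006 x 454.9154608247402 519.1177748777495
  face z 67.53077338144749 n 22 y 290.289719363243 x 455.4779126997 517.8705361433093
  face z 77.41012045663628 n 27 y 290.6436106038956 x 455.5705895894008 516.9700676432863
  face z 88.28370723170883 n 37 y 291.14416038522626 x 455.4365204341768 517.7344988948612
top top part 149 (array([486.6, 271.9]), array([66.5, 49.3]), 1.9) z99 95.59382186268974
  face z 57.17776725179173 n 47 y 292.4186380552252 x 454.2487373488957 516.2524735695058
  face z 67.6249088592793 n 46 y 292.0131840162089 x 454.5146981843509 516.1470338381534
  face z 77.40717944598072 n 48 y 292.26052695502665 x 454.3280622837268 517.1157034834087
  face z 88.16262978841343 n 67 y 292.5437936523263 x 457.8968029408667 517.784294366621
```

```bash
python3 -m creep '{"translation":[[-0.05,0,-0.15],[-0.05,0,-0.3],[-0.05,0,-0.4],[-0.05,0,-0.4]],"delta_rot":[[0,0,0],[0,0,0],[0,0,0],[0,0,0]],"hand":[5.5,5.5,5.5,5.5]}'; python3 -m creep '{"translation":[[0,0,-0.1],[0,0,-0.2],[0,0,-0.2]],"delta_rot":[[0,0,0],[0,0,0],[0,0,0]],"hand":[5.5,5.5,5.5]}'
```

```text
clock: 13.02
position: [485.4, 258.0, 54.1]
ee_rot: [0.612, -0.612, -0.354, -0.354]
contact_force: [-1.0, -2.6, 4.4]
gripper_width: 63.4
grasp_force: 65.3
clock: 13.4
position: [485.3, 258.1, 54.2]
ee_rot: [0.612, -0.61, -0.355, -0.355]
contact_force: [-2.4, -5.9, 14.8]
gripper_width: 63.4
grasp_force: 66.1
```

It touches down at the expected height, with the underside at about 8 mm and a push of 15 N. I'll release and check before backing out.

```bash
python3 -m creep '{"translation":[[0,0,0.1],[0,0,0.1],[0,0,0.1],[0,0,0.1],[0,0,0.1],[0,0,0.1]],"delta_rot":[[0,0,0],[0,0,0],[0,0,0],[0,0,0],[0,0,0],[0,0,0]],"hand":[7,8.5,8.5,8.5,8.5,8.5]}'; python3 m.py
```

```text
clock: 14.15
position: [485.4, 258.0, 52.2]
ee_rot: [0.612, -0.612, -0.354, -0.354]
contact_force: [-0.1, -0.5, 0.1]
gripper_width: 85.0
grasp_force: 0.0
dpos cm [-0.04 -0.    0.18] rot deg [-0.08 -0.02 -0.01] t 14.15 j [ 0.1   0.62 -0.25 -1.28 -1.12  0.77]
[485.36 258.04  52.24]
scene top part 136 (array([485.5, 270.7]), array([47.5, 65. ]), 88.7) z99 89.54367223532492
  face z 52.71502002802648 n 18 y 289.9305611973532 x 455.4502224966768 517.2398821276566
  face z 62.63135062455169 n 20 y 289.8397776822243 x 454.50423341232295 515.9948089590754
  face z 72.37670015774133 n 26 y 290.45320040342864 x 454.63322086723645 517.7105665153109
  face z 82.76414025236832 n 30 y 290.77718782517286 x 453.68763564137396 517.1064413194924
top top part 162 (array([485.8, 271.8]), array([49.8, 65.6]), 89.0) z99 92.60993124208774
  face z 53.35571373549928 n 43 y 292.0317414851332 x 454.1281336835451 515.3341852639426
  face z 62.41500789499744 n 42 y 292.0511748197256 x 453.82644803939735 515.2211868639055
  face z 72.37562478618862 n 52 y 292.24807071197074 x 453.7807130362522 515.6487295461866
  face z 82.80808933247086 n 65 y 292.65115402820135 x 456.4665761509451 516.6756137238457
```

```bash
python3 -m creep '{"translation":[[0,-1.3,0.75],[0,-3.5,2],[0,-6,3.5],[0,-9.5,5.5],[0,-13,7.5],[0,-17,10],[0,-20,13],[0,-20,15]],"delta_rot":[[0,0,0],[0,0,0],[0,0,0],[0,0,0],[0,0,0],[0,0,0],[0,0,0],[0,0,0]],"hand":[8.5,8.5,8.5,8.5,8.5,8.5,8.5,8.5]}'; python3 - <<'E'
from h import *
for n in("scene","top"):
    im,d=get_image(n);c=get_calibration(n);W=cloud(d,c)
    dark=(d>0)&(im.max(2)<75)&(abs(W[...,0]-485)<45)&(abs(W[...,1]-250)<55)
    for z in(15,30,50,70): 
        for sg in(-1,1):
            m=dark&(abs(W[...,2]-z)<6)&(sg*(W[...,1]-250)>30);P=W[m]
            if len(P)>8:print(n,z,sg,len(P),"y",np.median(P[:,1]).round(1),"x",P[:,0].min().round(1),P[:,0].max().round(1))
    m=dark&(W[...,2]>80)&(W[...,2]<100);P=W[m];print(n,"rim",len(P),rect(P),"z by y",[np.median(P[abs(P[:,1]-y)<8][:,2]).round(1) for y in(212,232,285)],"z by x",[np.median(P[abs(P[:,0]-x)<5][:,2]).round(1) for x in(455,515)])
    cv2.imwrite(f"pics/{n}6.png",im[:,:,::-1])
    if n=="scene":a=im[170:330,130:610]
    else:b=im[170:330,130:610]
cv2.imwrite("pics/f6.png",cv2.resize(np.vstack([a,b]),None,fx=1.66,fy=1.66)[:,:,::-1])
E
```

```text
clock: 15.25
position: [485.6, 54.4, 204.3]
ee_rot: [-0.612, 0.613, 0.352, 0.355]
contact_force: [-0.5, 0.0, 0.3]
gripper_width: 84.9
grasp_force: 0.0
scene 15 -1 80 y 206.0 x 446.7 529.5
scene 15 1 33 y 294.1 x 510.1 528.4
scene 30 -1 76 y 208.5 x 443.7 529.8
scene 30 1 30 y 289.4 x 456.6 529.1
scene 50 -1 34 y 209.4 x 455.3 516.3
scene 50 1 32 y 288.4 x 453.4 517.2
scene 70 -1 41 y 209.4 x 455.5 517.9
scene 70 1 46 y 287.2 x 453.7 516.5
scene rim 234 (array([485.2, 251.5]), array([86.3, 66.1]), 88.6) z by y [np.float64(86.3), np.float64(86.0), np.float64(84.7)] z by x [np.float64(84.8), np.float64(85.4)]
top 15 -1 130 y 208.9 x 440.9 527.9
top 30 -1 172 y 202.4 x 441.3 527.8
top 50 -1 46 y 212.0 x 453.7 518.4
top 50 1 56 y 292.2 x 453.5 516.1
top 70 -1 52 y 211.7 x 453.3 515.7
top 70 1 66 y 292.0 x 453.9 515.7
top rim 280 (array([486.3, 253.1]), array([86.1, 66.4]), 89.2) z by y [np.float64(87.8), np.float64(88.8), np.float64(87.4)] z by x [np.float64(88.6), np.float64(87.4)]
```

View pics/f6.png

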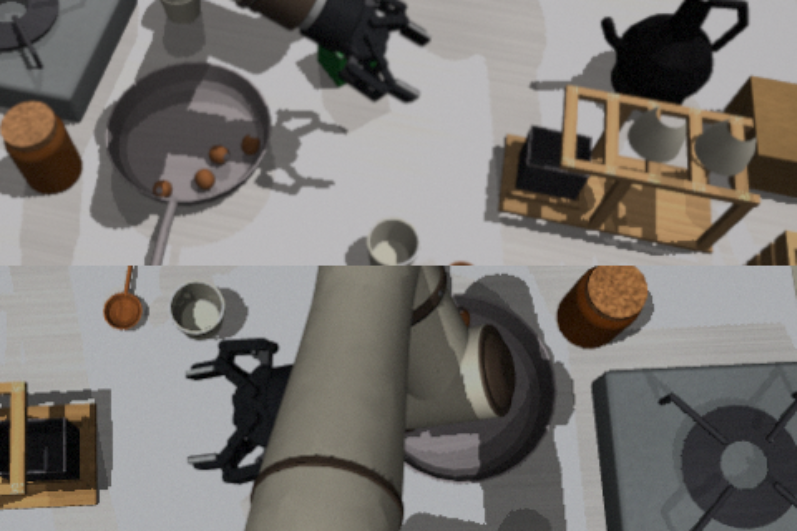

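The tin stands flat in the pocket, at scene-half pixel (550,160). Its rim is level at about 88 mm, centred and square. All four walnuts are in the pan and the gripper is clear, so I'm handing in.

```bash
python3 -c "
from bench import *;print(job_done())"
```

```text
the job is handed in; nothing more can be done
None
```

I handed the job in at about 15 s: all four walnuts lie in the roasting pan, and the empty tin stands flat, square and fully down in the rack pocket, with the gripper clear.

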